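# Seat the burr carrier of the grain mill

### The job

The grain mill has been cleaned and its burr carrier, the round flange with two wings, sits loosely in the mouth. With the fingertips, push it round until the notch in its rim is over the mill's locating pin and press it down fully home, then push the catch round over the carrier's rim as far as it goes. Only push and press: do not lift the carrier back out, and leave the hopper, bowl, brush, scoop and mug where they are.

Things in the scene. Friction and masses are not known exactly. Their poses are not given: they have to be found in the camera images.
- mill: Grain mill, hopper off: pale wooden case 200 x 200 mm, fixed. Origin on the worktop under its centre; its -x is the front (spout and switch, towards the robot, turned up to 0.35 rad), z up. Metal deck 120 mm above the worktop with a mouth ring, 105 mm diameter, 12 mm high, in its middle. The carrier's axis is the mill's own z axis.
- pin_tip (a point): Tip of the locating pin: upright steel pin, 10 mm diameter, round top, fixed on the deck at the middle of its front side, 63 mm from the carrier's axis; tip 141.5 mm above the worktop, just under the raised carrier's rim, flush with the flange's top face when that is home. Its outer half shows beyond the rim.
- carrier_notch (a point): Middle of the carrier's only notch (15 mm wide, 8 mm deep), level with the flange's top face, 63 mm from the axis. The carrier is a metal flange, 124 mm diameter, 10 mm thick, that turns and slides on the mill's axis and cannot tilt; flange top 152 mm above the worktop raised, 142 home. Off the notch the pin blocks the rim from below; it enters when the notch is within about 3 mm.
- carrier_hub (a point): Centre of the flat top of the carrier's hub (33 mm diameter, 20 mm above the flange's top face), on the axis: the place to press. Top at 172 mm above the worktop while raised, 162 mm when home. A rubber seal holds the carrier where it is left: it sinks under a push of about 6 N, not under its own weight.
- wing_a (a point): Middle of the top edge of one wing of the carrier: upright plate 6 mm thick, running radially from 24 to 50 mm from the axis, 18 mm high above the flange's top face; this point is 37 mm from the axis. This wing stands beside the notch, on the line from the axis to it.
- wing_b (a point): The same point on the other, equal wing, straight across the axis from the notch.
- carrier (a joint): Turn of the carrier, rad, counterclockwise seen from above; 0 (or 2 pi) = notch over the pin. Starts anywhere from 0.7 to 5.58 rad. Light drag (about 1 N at a wing), stays where it is left, turns both ways without end while raised.
- carrier_lift (a joint): How far the carrier has gone down, m: 0 = raised as at the start, 0.010 = fully home on the mouth ring; negative = lifted.
- catch (a joint): Swing of the catch, rad: 0 = out along the deck's right edge, grows counterclockwise seen from above, 1.4 = stop, its arm pointing at the carrier's axis. Arm 13 mm wide, 6 mm thick, 50 mm long from the pivot, underside 143.5 mm above the worktop: it passes 1.5 mm over the seated flange, a raised flange blocks it. About 1 N at the stud moves it, it stays where left. Starts at 0 to 0.2.
- catch_stud (a point): Centre of the top of the catch's upright stud: 13 mm diameter, standing 23 mm above the arm's top face, 30 mm from the pivot; its top is 172.5 mm above the worktop. Push the catch by it.
- catch_pivot (a point): Pivot of the catch on the deck's front right corner, 95 mm from the carrier's axis (67 mm to the front, 67 mm to the right in the mill's frame); 150 mm above the worktop.
- hopper: Bystander: the mill's loose wooden hopper, a round funnel standing wide end down, 170 mm diameter, 90 mm high. Origin under its centre.
- bowl: Bystander: loose white bowl, 110 mm diameter, 45 mm high, in front of the mill under the spout. Origin under its centre.
- brush: Bystander: loose cleaning brush, about 170 mm long, lying on the worktop. Origin under its middle.
- scoop: Bystander: loose cast metal scoop, 77 x 247 x 48 mm, lying on the worktop left of the mill. Origin under its centre.
- mug: Bystander: loose dark mug, 107 mm high, on the right near the front edge. Origin under its centre.

How it is judged:
By the outcome, as a careful person would: the job done as asked, in the order asked, and still so for the second after the job is handed in, with the robot touching nothing.
It also fails if it takes over 54 s, if anything falls off the work surface, if the arm or the gripper's body presses on something with over 40 N, if the wrist force passes 120 N, or if a joint passes its speed limit or range.

### The arm

A 6-joint arm with a two-finger parallel gripper is mounted at the origin on a cart in front of the work surface, level with it; the furniture and walls round the work are solid. World frame = base frame: x ahead of the robot, y to its left, z up, the work surface at z = 0. Lengths are in m, angles in rad, forces in N, time in s.
With the tool pointing down it reaches from about 0.375 to 0.9 m from the base axis. Payload 3.1 kg.
Tool frame: the origin (TCP) lies on the centre line of the jaws, within the pads' length; the fingertips stand 11 mm ahead of it and the grasp point (between the pads) lies 8 mm behind it (arm.tip_reach is the distance from the TCP to the fingertips, in m); z points along the fingers, y is the line along which they close (so a half turn about z gives the same grasp; the last joint's range is limited). The gripper opens to 85 mm and grips with 20 to 120 N. Pads are 22 mm wide; open, the fingers measure 114 mm over their backs; the gripper's body (76 mm by 85 mm) begins 54 mm behind the grasp point. The pads swing forward as they close: fully open they stand 13 mm farther back than shut.
Start: joints at [-0.178, 0.527, 1.433, -0, 1.181, -0.178], TCP at [0.625, 0, 0.242] pointing down, gripper open.
Joint ranges: [-3.08, 3.08], [-0.75, 2.2], [0.22, 2.44], [-1.43, 4.57], [0, 2.65], [-2.85, 2.85]. Speed limits (rad/s): [2.79, 2.79, 3.14, 3.14, 3.14, 3.14].

### API

Orientations are given as a unit quaternion [x, y, z, w].
In Python, from cell import arm gives the robot as it stands. The module is installed in compiled form; this text tells all that it offers.
- The arm moves only by the tool move_arm, never from a script. Its argument "plan" is text: rows parted by semicolons, each of 7 numbers parted by spaces: the shift along the tool's x, y, z in mm, then the turn, a rotation vector about the tool's x, y, z in rad, then the finger opening in mm, from 0 to 85.4. In form: tx ty tz rx ry rz gripper; .... A call has 1 to 20 rows; each row shifts and turns the commanded pose from where the row before left it, along the tool's axes as they then stand; what a row does not reach is not made up. A row lasts 1/10 s, in which the tool goes at most 50 mm and 8.59 degrees, less where a joint would pass 70% of its speed; a pose out of reach is approached as far as the arm can. A call with a gripper value outside its range is refused whole. The fingers move at their own pace and stop on an object; "squeeze" is the grip in N (left out, the last holds). Time passes only in rows, so rows that do not move let the fingers close. It gives the time, the measured TCP pose, the force, the opening and the grip force at its end, in the units of the state.
- arm.get_state(): the state, without advancing time (a new reading comes with each control period).
- arm.read_camera(name): name is "scene" or "side" or "wrist"; returns a dict with "img" (480x640x3 uint8, red, green, blue), "range_z" (480x640 float32, m along the optical axis (not along the pixel's ray), 0 where there is no reading), "fx", "fy", "cx", "cy" (pixels), "origin" and "attitude" of the camera in the world. Camera axes: x right, y down, z forward; pixel columns grow to the right and rows downward; lengths in m; the calibration is good to about 2 mm. A picture is of the moment at which its call begins.
- arm.finish_job(): hands the job in; it is judged then, once.
The state is a dict: "clock": time; "joint_pos": joint angles; "qvel": joint speeds; "effort": joint torques, N m; "eef_pos": TCP position; "ee_rot": TCP orientation; "wrist_force": force on the tool from outside, world axes, zero at the start; "ft_torque": the same for the moment, N m; "gripper_width": opening from 0.0 (shut) to 1.0 (fully open); "grip_force": force on a finger pad.
Only numpy, scipy, OpenCV 4.12 (cv2) and the standard library are available. Lean on these libraries where they do the work, as an engineer would, in place of code of your own. Each camera call takes 0.05 s, during which the arm holds its last target. There are 200 camera calls.

## Working session

There is one attempt and no reset: what is moved stays moved. The work goes in short steps, Python scripts to look and compute and a tool call to move; the robot and the scene stay as the last step left them, time stands still between calls to the robot, and variables do not carry over. Pictures are saved under pics/ and viewed, at most 10 in all, crops included, and the job is handed in when it is done.

Besides the shell and the picture viewer there is one more tool, called after "Request:" as a command line: name --argument value ..., lists and objects as JSON in quotes. move_arm: Moves the arm, as the interface text tells. Its arguments: {"type":"object","properties":{"plan":{"type":"string"},"squeeze":{"type":"number"}},"required":["plan"]}

```bash
mkdir -p pics; cat > h.py <<'E'
import numpy as np,cv2
from cell import arm
from scipy.spatial.transform import Rotation as R
def look(n):
    d=arm.read_camera(n)
    a=np.array(d["attitude"],float)
    d["R"]=a if a.shape==(3,3) else R.from_quat(a).as_matrix()
    d["o"]=np.array(d["origin"]);return d
def save(d,name): cv2.imwrite("pics/"+name,d["img"][:,:,::-1])
def cloud(d):
    v,u=np.mgrid[:480,:640];z=d["range_z"]
    p=np.stack([(u-d["cx"])/d["fx"]*z,(v-d["cy"])/d["fy"]*z,z],-1)
    return p@d["R"].T+d["o"]
def plane(d,u,v,h):
    r=d["R"]@np.array([(u-d["cx"])/d["fx"],(v-d["cy"])/d["fy"],1]);return d["o"]+r*(h-d["o"][2])/r[2]
def proj(d,p):
    q=d["R"].T@(np.array(p)-d["o"]);return q[:2]/q[2]*[d["fx"],d["fy"]]+[d["cx"],d["cy"]]
E
python3 - <<'E'
from h import *
for n in("scene","side","wrist"):
    d=look(n);save(d,n+"0.png");print(n,d["o"],d["R"].round(3).tolist(),d["fx"])
s=arm.get_state();print(s)
E
```

```text
scene [1.12454274 0.79476476 0.66746501] [[-0.758, 0.292, -0.583], [0.652, 0.357, -0.669], [0.013, -0.887, -0.461]] 491.6305000093763
side [ 0.88113854 -0.60226766  1.33550536] [[0.811, 0.505, -0.295], [0.585, -0.697, 0.416], [0.004, -0.51, -0.86]] 482.4363104963098
wrist [0.62512112 0.08104088 0.37269432] [[1.0, 0.002, -0.002], [0.001, -0.95, -0.313], [-0.003, 0.313, -0.95]] 383.61216255502023
{'clock': 0.15, 'joint_pos': array([-1.78533208e-01,  5.28268784e-01,  1.43360118e+00,  7.11819558e-06,
        1.18139168e+00, -1.78514355e-01]), 'qvel': array([ 2.34721965e-04, -1.76170717e-03, -4.22223169e-03, -8.95447423e-04,
       -2.33497356e-04, -3.03811829e-05]), 'effort': array([ 1.17890530e-03, -4.42742836e+01, -1.78276026e+01, -2.15643640e-04,
        5.61750654e-03, -9.84718270e-06]), 'eef_pos': array([6.24476609e-01, 1.05068945e-04, 2.41550636e-01]), 'ee_rot': array([ 7.07114158e-01,  7.07098912e-01, -4.73209343e-04, -6.87357772e-04]), 'wrist_force': array([1.11489223, 0.36875309, 0.34385687]), 'ft_torque': array([ 0.02394619, -0.00881954,  0.05877828]), 'grip_force': 0.0, 'gripper_width': 1.000606233665146}
```

View pics/scene0.png

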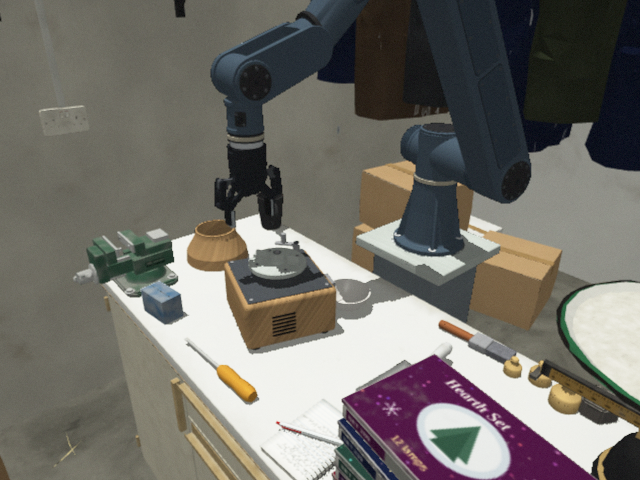

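View pics/side0.png

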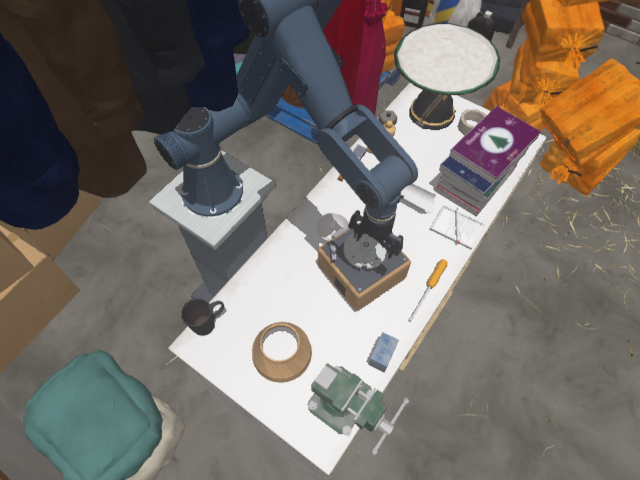

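View pics/wrist0.png

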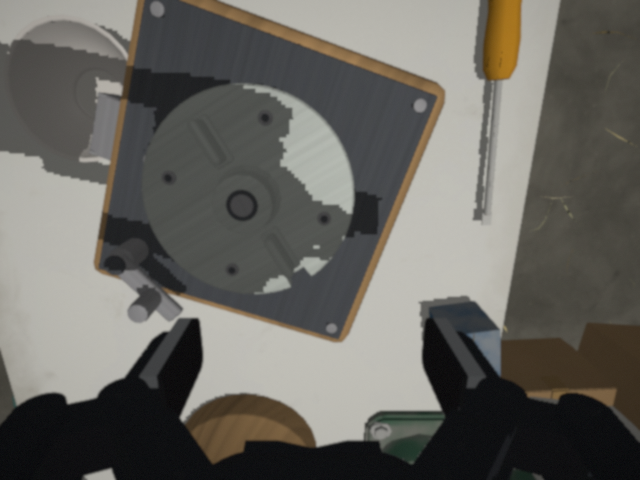

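The wrist view shows the carrier at about (248,188), with the hub at (242,205), wings at (210,140) and (278,255), and the catch stud at (140,310). I'll measure these and look at the rim close up.

```bash
python3 - <<'E'
from h import *
d=look("wrist");P=cloud(d);z=P[...,2]
roi=np.zeros((480,640),bool);roi[0:345,90:450]=1
deck=roi&(abs(z-.12)<.004)
r=cv2.minAreaRect((P[deck][:,:2]*1000).astype(np.float32));print("deck",r,deck.sum())
top=(roi&(abs(z-.152)<.004));
c=max(cv2.findContours(top.astype(np.uint8),0,1)[0],key=cv2.contourArea)
q=P[c[:,0,1],c[:,0,0],:2]*1000
print("flange z",np.median(z[top]),"circle",cv2.minEnclosingCircle(q.astype(np.float32)))
ctr=np.array(cv2.minEnclosingCircle(q.astype(np.float32))[0])
hi=(roi&(z>.162)&(z<.18)).astype(np.uint8)
n,l,s,ce=cv2.connectedComponentsWithStats(hi)
for i in range(1,n):
    if s[i,4]>20:
        p=P[l==i];print(ce[i].round(),s[i,4],p.mean(0).round(4),p[:,2].max().round(4),np.hypot(*(p[:,:2].mean(0)*1000-ctr)))
# rim radius vs azimuth
a=np.degrees(np.arctan2(*(q-ctr).T[::-1]));rr=np.hypot(*(q-ctr).T)
print([(int(b),round(rr[(a>=b)&(a<b+5)].min(),1)) for b in range(-180,180,5) if ((a>=b)&(a<b+5)).any()])
im=cv2.convertScaleAbs(d["img"],alpha=1.6,beta=25)[70:350,80:400]
cv2.imwrite("pics/c1.png",cv2.resize(im,None,fx=2.1,fy=2.1,interpolation=2)[:,:,::-1])
E
```

```text
deck ((587.1749267578125, 37.97510528564453), (190.4027099609375, 190.70606994628906), 71.04592895507812) 40737
flange z 0.151767813520073 circle ((586.564453125, 36.80379867553711), 62.29588317871094)
[204. 142.] 697 [0.5692 0.0695 0.1683] 0.1712 37.025137772738596
[242. 203.] 2980 [0.5876 0.0382 0.1715] 0.1743 1.6993736817700382
[278. 257.] 525 [0.6056 0.0063 0.1683] 0.1716 35.946454248955774
[140. 310.] 514 [ 0.5233 -0.0263  0.17  ] 0.1736 89.32981396288818
[(-180, np.float64(60.6)), (-175, np.float64(60.4)), (-170, np.float64(60.2)), (-165, np.float64(60.5)), (-160, np.float64(60.6)), (-155, np.float64(60.9)), (-150, np.float64(60.5)), (-145, np.float64(60.8)), (-140, np.float64(60.6)), (-135, np.float64(60.6)), (-130, np.float64(60.7)), (-125, np.float64(60.5)), (-120, np.float64(60.4)), (-115, np.float64(60.6)), (-110, np.float64(60.2)), (-105, np.float64(60.8)), (-100, np.float64(60.6)), (-95, np.float64(60.1)), (-90, np.float64(60.0)), (-85, np.float64(60.3)), (-80, np.float64(60.4)), (-75, np.float64(26.9)), (-70, np.float64(25.0)), (-65, np.float64(24.1)), (-60, np.float64(
[... 459 characters left out ...]
at64(61.8)), (40, np.float64(61.8)), (45, np.float64(62.0)), (50, np.float64(61.9)), (55, np.float64(61.8)), (60, np.float64(61.9)), (65, np.float64(61.8)), (70, np.float64(61.8)), (75, np.float64(61.8)), (80, np.float64(61.7)), (85, np.float64(61.8)), (90, np.float64(61.8)), (95, np.float64(61.5)), (100, np.float64(61.7)), (105, np.float64(61.6)), (110, np.float64(61.4)), (115, np.float64(61.6)), (120, np.float64(61.5)), (125, np.float64(61.3)), (130, np.float64(61.4)), (135, np.float64(61.4)), (140, np.float64(61.2)), (145, np.float64(61.4)), (150, np.float64(60.9)), (155, np.float64(60.5)), (160, np.float64(60.7)), (165, np.float64(61.0)), (170, np.float64(61.2)), (175, np.float64(60.5))]
```

View pics/c1.png

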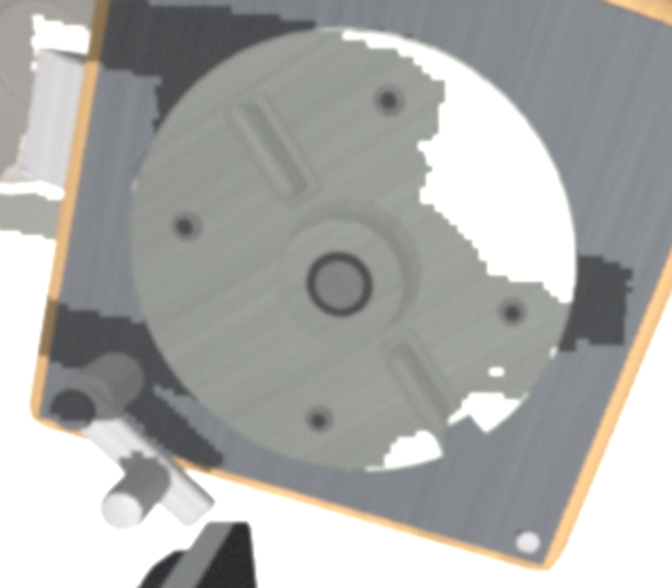

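The crop shows the notch at (462,438), just outside wing_a, in the direction of about -60°. The pin lies at about 161°, so the carrier must turn about 139° clockwise. I'll straddle the hub with the open fingers and turn the tool about the carrier's axis, starting with the tool wound back counterclockwise.

Request:
move_arm --plan "19 -18.5 0 0 0 0 70;19 -18.5 0 0 0 0 70;0 0 0 0 0 -0.147 70;0 0 0 0 0 -0.147 70;0 0 0 0 0 -0.147 70;0 0 0 0 0 -0.147 70;0 0 0 0 0 -0.147 70;0 0 0 0 0 -0.147 70;0 0 0 0 0 -0.147 70;0 0 0 0 0 -0.147 70;0 0 0 0 0 -0.147 70;0 0 0 0 0 -0.147 70;0 0 0 0 0 -0.147 70;0 0 0 0 0 -0.147 70;0 0 0 0 0 -0.147 70;0 0 0 0 0 -0.147 70;0 0 0 0 0 -0.147 70;0 0 0 0 0 -0.147 70;0 0 0 0 0 -0.147 70;0 0 0 0 0 -0.147 70" --squeeze 20

```text
clock: 2.2
eef_pos: [0.5878, 0.0381, 0.2421]
ee_rot: [-0.515, 0.857, 0.0, -0.0]
wrist_force: [0.3, -0.5, 0.1]
gripper_width: 0.817
grip_force: 0.0
```

```bash
cat >> h.py <<'E'
def tool():
    s=arm.get_state();M=R.from_quat(s["ee_rot"]).as_matrix();p=s["eef_pos"]*1000
    print("t",s["clock"],"tcp",p.round(1),"yaw_y",np.degrees(np.arctan2(M[1,1],M[0,1])).round(1),"z",M[:,2].round(3),"j6",s["joint_pos"][5].round(3),"F",s["wrist_force"].round(1),"w",s["gripper_width"]);return p,M
E
python3 - <<'E'
from h import *
p,M=tool();print("tip",arm.tip_reach)
d=look("wrist");save(d,"w2.png")
P=cloud(d)*1000
L=(P-p)@M
f=(d["range_z"]>0)&(L[...,2]<45)&(L[...,2]>-90)
for s in(-1,1):
    q=L[f&(s*L[...,1]>0)];print(s,len(q),"zmax",np.sort(q[:,2])[-20:][::6]);t=q[q[:,2]>q[:,2].max()-6];print(t.min(0),t.max(0))
E
```

```text
t 2.2 tcp [587.8  38.1 242.1] yaw_y 152.0 z [-0.001  0.    -1.   ] j6 -2.777 F [ 0.3 -0.5  0.1] w 0.8166804221562176
tip 0.011
-1 24440 zmax [2.90286958 3.20613491 3.33704753 4.40455282]
[-11.26953054 -41.86360522  -1.58086677] [ 10.39159457 -34.87285121   4.41122583]
1 24703 zmax [2.72004944 2.98951564 3.21016711 3.59140436]
[-11.38961984  34.43164659  -2.16089713] [10.72782353 41.19473011  3.83618135]
```

Fingertips at this opening stand about 4 mm ahead of the TCP, so I'll go down to TCP z = 163.

Request:
move_arm --plan "0 0 20 0 0 0 70;0 0 20 0 0 0 70;0 0 20 0 0 0 70;0 0 13 0 0 0 70;0 0 6 0 0 0 70;0 0 0 0 0 0 70"

```text
clock: 2.85
eef_pos: [0.5876, 0.0381, 0.1626]
ee_rot: [-0.512, 0.859, 0.0, -0.001]
wrist_force: [1.2, -0.0, -0.2]
gripper_width: 0.819
grip_force: 0.0
```

```bash
cat >> h.py <<'E'
C=np.array([587.4,38.0])
def wings(n):
    d=look(n);P=cloud(d)*1000;q=P[...,:2]-C;r=np.hypot(*np.moveaxis(q,-1,0))
    m=(r>22)&(r<52)&(P[...,2]>160)&(P[...,2]<174)&(d["range_z"]>0)
    return d,P,q,m
E
python3 - <<'E'
from h import *
tool()
for n in("wrist","side","scene"):
    d,P,q,m=wings(n)
    a=np.degrees(np.arctan2(q[m][:,1],q[m][:,0]));print(n,m.sum(),np.histogram(a,36,(-180,180))[0])
    if n=="wrist":save(d,"w3.png")
E
```

```text
t 2.85 tcp [587.6  38.1 162.6] yaw_y 151.6 z [-0.002  0.    -1.   ] j6 -2.77 F [ 1.2 -0.  -0.2] w 0.8187639438087313
wrist 4655 [   0    0    0    0    0    0    0    0    0    0    0 1417  255  340
  294  135  146    4    0    0    0    0    0    0    0    0    0    0
    0  219  940  103  136  272  394    0]
side 49 [ 0  0  0  0  0  0  0  0  0  0  1 16  1  6  5  0  0  0  0  0  0  0  0  0
  0  0  0  0  0  0  1  4  3  5  7  0]
scene 150 [ 0  0  0  0  0  0  0  0  0  0  0  6 23  4  1  2 22  5  0  0  0  0  0  0
  0  0  0  0  2 47 12 15  5  6  0  0]
```

View pics/w3.png

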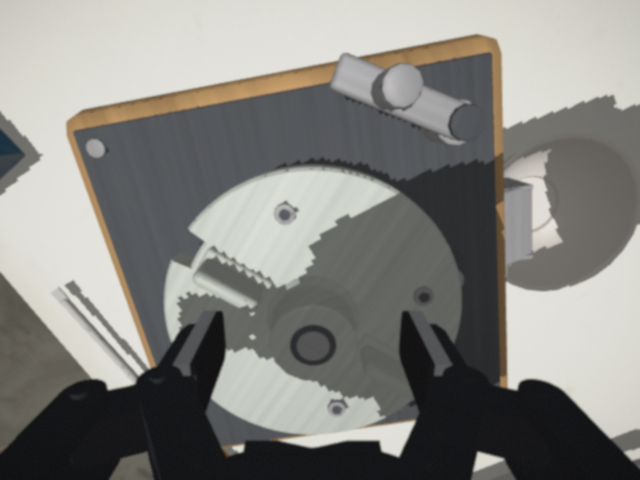

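The wrist view shows the fingers at (205,350) and (425,350) straddling the hub with clear air to the wings. The notch is at (185,258) and the pin just peeks out at (461,277). Next I'll turn clockwise.

Request:
move_arm --plan "0 0 0 0 0 0.06 70;0 0 0 0 0 0.12 70;0 0 0 0 0 0.12 70;0 0 0 0 0 0.12 70;0 0 0 0 0 0.12 70;0 0 0 0 0 0.12 70;0 0 0 0 0 0.12 70;0 0 0 0 0 0.12 70;0 0 0 0 0 0.12 70;0 0 0 0 0 0.12 70;0 0 0 0 0 0.12 70;0 0 0 0 0 0.12 70;0 0 0 0 0 0.12 70;0 0 0 0 0 0.12 70;0 0 0 0 0 0.12 70;0 0 0 0 0 0.12 70;0 0 0 0 0 0.12 70;0 0 0 0 0 0.12 70;0 0 0 0 0 0.08 70;0 0 0 0 0 0 70"

```text
clock: 5.0
eef_pos: [0.5883, 0.0377, 0.1642]
ee_rot: [0.525, 0.851, 0.0, 0.001]
wrist_force: [-0.2, -0.9, -0.6]
gripper_width: 0.824
grip_force: 0.3
```

```bash
cat >> h.py <<'E'
def notch(d,h=.152):
    # unroll rim into polar image; 65..: notch = ray through flange plane at r=58 seen lower than flange top
    P=cloud(d)*1000;az=np.arange(-180,180,.5);out=[]
    for a in az:
        t=np.radians(a);z=[]
        for r in(56,57.5,59):
            u,v=np.round(proj(d,[(C[0]+r*np.cos(t))/1e3,(C[1]+r*np.sin(t))/1e3,h])).astype(int)
            if 0<=u<640 and 0<=v<480:z.append(P[v,u,2])
        out.append(np.median(z) if z else np.nan)
    out=np.array(out);return az,out
def wingaz(d,M,p):
    P=cloud(d)*1000;q=P[...,:2]-C;r=np.hypot(q[...,0],q[...,1])
    m=(r>25)&(r<50)&(P[...,2]>166.5)&(P[...,2]<172.5)
    L=(P-p)@M; fing=(abs(L[...,0])<13)&(abs(L[...,1])>33)
    m&=~fing
    n,l,s,c=cv2.connectedComponentsWithStats(m.astype(np.uint8))
    for i in range(1,n):
        if s[i,4]>40:
            k=q[l==i].mean(0);print("blob",s[i,4],c[i].round(),"az",np.degrees(np.arctan2(k[1],k[0])).round(1),"r",np.hypot(*k).round(1))
E
python3 - <<'E'
from h import *
p,M=tool();d=look("wrist");save(d,"w4.png");wingaz(d,M,p)
az,z=notch(d);i=(z<148);print("low az",az[i])
E
```

```text
t 5.0 tcp [588.3  37.7 164.2] yaw_y 26.7 z [ 0.001 -0.001 -1.   ] j6 -0.591 F [-0.2 -0.9 -0.6] w 0.8236545763258031
blob 1055 [214. 306.] az -176.7 r 37.6
blob 559 [386. 370.] az 3.3 r 32.7
low az [-180.  -179.5 -179.  -178.5 -178.  -177.5 -177.  -176.5 -176.  -175.5
 -175.  -174.5 -174.  -173.5 -173.  -172.5 -172.  -171.5 -171.   177.5
  178.   178.5  179.   179.5]
```

View pics/w4.png

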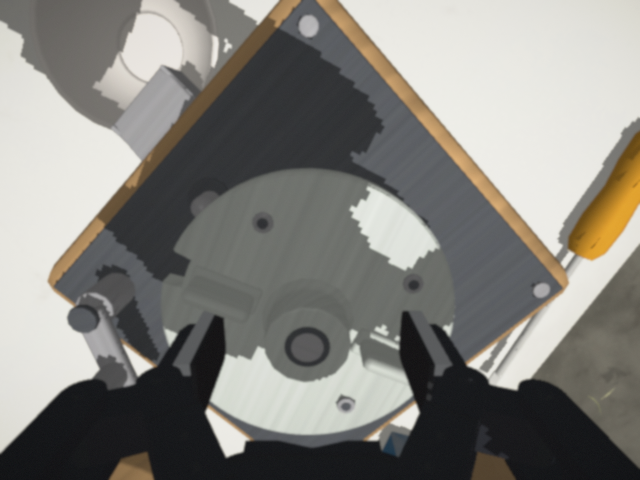

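The notch is at (170,272), azimuth -176.8°, matching the wing measurement, and the pin is at (207,198). About 22° remain.

Request:
move_arm --plan "0 0 0 0 0 0.05 70;0 0 0 0 0 0.1 70;0 0 0 0 0 0.1 70;0 0 0 0 0 0.06 70;0 0 0 0 0 0.03 70;0 0 0 0 0 0 70;0 0 0 0 0 0 70"

```text
clock: 5.75
eef_pos: [0.5884, 0.0379, 0.1638]
ee_rot: [0.661, 0.751, 0.0, 0.001]
wrist_force: [-0.2, -1.0, 1.3]
gripper_width: 0.818
grip_force: 0.7
```

```bash
python3 - <<'E'
from h import *
p,M=tool();d=look("wrist");save(d,"w5.png");wingaz(d,M,p)
az,z=notch(d);i=(z<148);print("low az",az[i])
P=cloud(d)*1000;q=P[...,:2]-C;r=np.hypot(q[...,0],q[...,1])
m=(r>60)&(r<70)&(P[...,2]>132)&(P[...,2]<146)
a=np.degrees(np.arctan2(q[...,1],q[...,0]))%360
m&=(abs(a-161)<15)
print("pin",m.sum(),a[m].mean(),np.percentile(a[m],[5,50,95]),r[m].mean(),P[m][:,2].mean())
deck=(abs(P[...,2]-120)<4)&(abs(q)<130).all(-1)&(r>64)
print(cv2.minAreaRect(P[deck][:,:2].astype(np.float32)))
x,y=proj(d,[(C[0]-60)/1e3,(C[1]+20)/1e3,.15]).astype(int)
im=cv2.convertScaleAbs(d["img"],alpha=1.5,beta=30)[100:430,80:480]
cv2.imwrite("pics/c5.png",cv2.resize(im,None,fx=1.8,fy=1.8,interpolation=2)[:,:,::-1])
E
```

```text
t 5.75 tcp [588.4  37.9 163.8] yaw_y 7.3 z [ 0.001 -0.    -1.   ] j6 -0.252 F [-0.2 -1.   1.3] w 0.8178895310045734
blob 1053 [214. 306.] az 163.1 r 37.4
blob 648 [387. 374.] az -16.9 r 33.6
low az [157.5 158.  158.5 159.  159.5 160.  160.5 161.  161.5 162.  162.5 163.
 163.5 164.  164.5 165.  165.5 166.  166.5 167.  167.5 168.  168.5 169. ]
pin 263 162.62139512351033 [158.28643243 162.36597211 171.23413193] 64.08960021108433 139.74648323513304
((587.204345703125, 39.28184509277344), (187.0732421875, 189.1463165283203), 71.61782836914062)
```

View pics/c5.png

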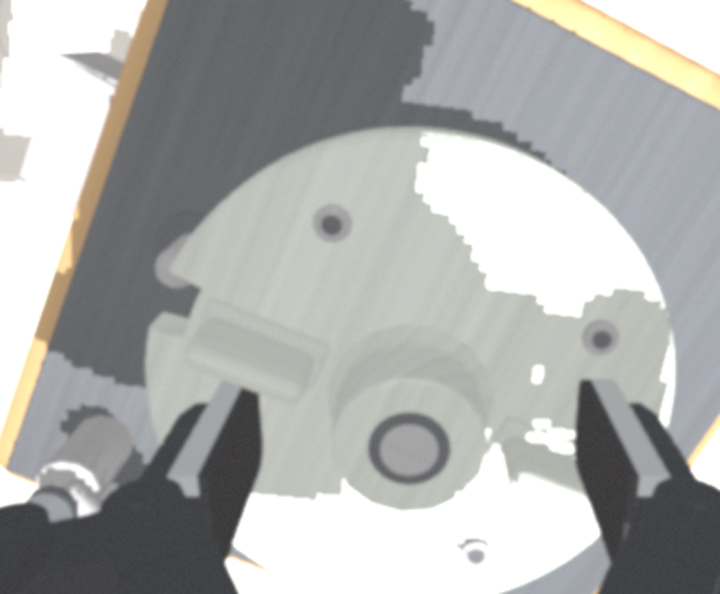

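Request:
move_arm --plan "0 0 0 0 0 0.02 70;0 0 0 0 0 0.014 70;0 0 0 0 0 0 70;0 0 0 0 0 0 70"

```text
clock: 6.2
eef_pos: [0.588, 0.0381, 0.1633]
ee_rot: [0.674, 0.739, 0.0, -0.0]
wrist_force: [0.4, -1.2, 0.4]
gripper_width: 0.819
grip_force: 0.6
```

```bash
python3 - <<'E'
from h import *
p,M=tool();d=look("wrist");wingaz(d,M,p)
az,z=notch(d);i=(z<148);print("low az",az[i].min(),az[i].max())
for a in(155,158,161,164,167):
    t=np.radians(a);print(a,(proj(d,[(C[0]+63*np.cos(t))/1e3,(C[1]+63*np.sin(t))/1e3,.1415])-[80,100])*1.8)
im=cv2.convertScaleAbs(d["img"],alpha=1.5,beta=30)[200:320,120:280]
cv2.imwrite("pics/c6.png",cv2.resize(im,None,fx=4,fy=4,interpolation=2)[:,:,::-1])
E
```

```text
t 6.2 tcp [588.   38.1 163.3] yaw_y 5.3 z [ 0.  0. -1.] j6 -0.217 F [ 0.4 -1.2  0.4] w 0.818699856830366
blob 1063 [215. 308.] az 160.9 r 37.4
blob 649 [388. 376.] az -19.2 r 33.6
low az 155.0 166.5
155 [179.01654184 255.49991026]
158 [173.55565961 267.25365485]
161 [168.84518734 279.19380788]
164 [164.88715837 291.27960517]
167 [161.68077643 303.47107881]
```

View pics/c6.png

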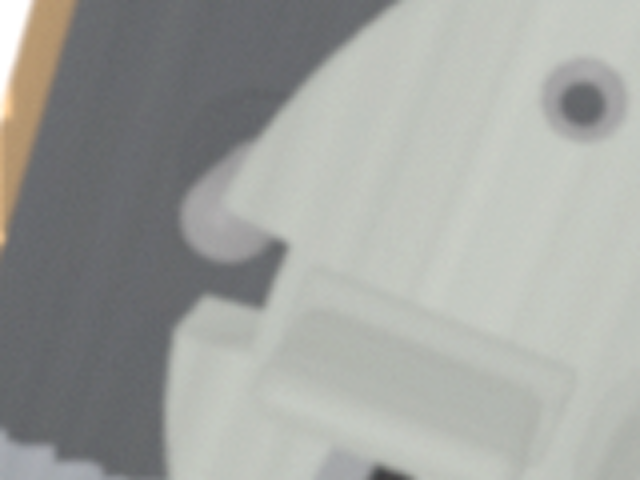

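Notch and wing are at 160.8°, and the pin, at (225,225) in the crop, lies at about 161°. They're aligned, so I'll back off, lift, close the fingers and press the hub.

Request:
move_arm --plan "0 0 0 0 0 -0.06 70;0 0 -15 0 0 0 70;0 0 -25 0 0 0 70;0 0 0 0 0 0 0;0 0 0 0 0 0 0;0 0 0 0 0 0 0;0 0 0 0 0 0 0;0 0 0 0 0 0 0;0 0 0 0 0 0 0;0 0 0 0 0 0 0;0 0 0 0 0 0 0"

```text
clock: 7.35
eef_pos: [0.5879, 0.038, 0.2032]
ee_rot: [0.651, 0.759, -0.0, -0.0]
wrist_force: [1.0, 0.1, 0.5]
gripper_width: 0.002
grip_force: 0.0
```

```bash
python3 - <<'E'
from h import *
p,M=tool();d=look("wrist")
wingaz(d,M,p);az,z=notch(d);i=(z<148)&(az>100);print("low az",az[i].min(),az[i].max())
E
```

```text
t 7.35 tcp [587.9  38.  203.2] yaw_y 8.7 z [-0.  0. -1.] j6 -0.277 F [1.  0.1 0.5] w 0.00229036617505659
blob 669 [237. 264.] az 161.3 r 37.5
blob 545 [376. 329.] az -19.3 r 36.6
low az 155.0 167.0
```

Still aligned. Pressing: contact is expected at TCP z = 183 and home at 173.

Request:
move_arm --plan "0 0 10 0 0 0 0;0 0 8 0 0 0 0;0 0 3 0 0 0 0;0 0 3 0 0 0 0;0 0 3 0 0 0 0;0 0 3 0 0 0 0;0 0 0 0 0 0 0;0 0 0 0 0 0 0"

```text
clock: 8.2
eef_pos: [0.5875, 0.0381, 0.1732]
ee_rot: [0.651, 0.759, -0.0, -0.0]
wrist_force: [-1.3, 1.7, 3.4]
gripper_width: 0.004
grip_force: 1.5
```

Request:
move_arm --plan "0 0 1 0 0 0 0;0 0 1 0 0 0 0;0 0 1 0 0 0 0;0 0 0 0 0 0 0;0 0 0 0 0 0 0"

```text
clock: 8.7
eef_pos: [0.5877, 0.0381, 0.1729]
ee_rot: [0.651, 0.759, -0.0, 0.0]
wrist_force: [-5.5, 0.2, 17.3]
gripper_width: 0.002
grip_force: 8.7
```

Stiff stop at full depth (TCP z 172.9, hub at about 162 mm, 17 N). Next I'll lift and go behind the catch stud.

Request:
move_arm --plan "0 0 -10 0 0 0 0;0 0 -30 0 0 0 0;0 0 -3 0 0 0.11 0;0 0 0 0 0 0.11 0;0 0 0 0 0 0.11 0;-25 -12.5 0 0 0 0 0;-25 -12.5 0 0 0 0 0;-25 -12.5 0 0 0 0 0;-25 -12.5 0 0 0 0 0;0 0 0 0 0 0 0;0 0 0 0 0 0 0"

```text
clock: 9.8
eef_pos: [0.5214, -0.0519, 0.2133]
ee_rot: [0.768, 0.641, 0.0, 0.0]
wrist_force: [0.4, -0.4, -0.3]
gripper_width: -0.0
grip_force: 0.0
```

```bash
python3 - <<'E'
from h import *
p,M=tool();d=look("wrist");save(d,"w7.png")
P=cloud(d)*1000;q=P[...,:2]-C;r=np.hypot(q[...,0],q[...,1])
m=(r>30)&(r<58)&(abs(P[...,2]-147)<15)
print("flange z median",np.median(P[m][:,2]))
m=(r<14);print("hub z",np.median(P[m][:,2]))
L=(P-p)@M
t=L[(d["range_z"]>0)&(L[...,2]>-20)&(L[...,2]<14)&(abs(L[...,0])<30)&(abs(L[...,1])<30)];print("tool ext",t.min(0),t.max(0))
for n in("wrist","side"):
    e=d if n=="wrist" else look(n)
    P=cloud(e)*1000;s=(P[...,2]>165)&(P[...,2]<176)&(np.hypot(P[...,0]-523,P[...,1]+26)<22)&(e["range_z"]>0)
    print(n,"stud",s.sum(),P[s].mean(0) if s.any() else 0)
E
```

```text
t 9.8 tcp [521.4 -51.9 213.3] yaw_y -10.3 z [ 0.001  0.    -1.   ] j6 -0.134 F [ 0.4 -0.4 -0.3] w -0.00025476971680080877
flange z median 141.7962136488192
hub z 161.8833852816291
tool ext [  6.1779529  -13.37079022 -19.99183694] [12.43167566 13.95180349  8.78916691]
wrist stud 595 [521.91087231 -26.76825436 171.45894848]
side stud 7 [523.11218788 -31.86962863 170.22811163]
```

The flange is at 141.8 mm and the hub at 161.9 mm, so the carrier is home. The stud is where expected, with about 7 mm clearance ahead of the fingers. I'll lower and push the catch.

Request:
move_arm --plan "0 0 20 0 0 0 0;0 0 17 0 0 0 0;0 0 8 0 0 0 0;4 0 0 0 0 0 0;4 0 0 0 0 0 0;4 0 0 0 0 0 0;4 0 0 0 0 0 0;4 0 0 0 0 0 0;4 0 0 0 0 0 0;4 0 0 0 0 0 0;4 0 0 0 0 0 0;4 0 0 0 0 0 0;4 0 0 0 0 0 0;3 0 0 0 0 0 0;0 0 0 0 0 0 0;0 0 0 0 0 0 0"

```text
clock: 11.5
eef_pos: [0.5272, -0.0093, 0.1679]
ee_rot: [0.767, 0.642, -0.001, -0.001]
wrist_force: [-3.0, -3.0, 2.0]
gripper_width: 0.001
grip_force: 2.1
```

```bash
cat >> h.py <<'E'
def catch():
    d=look("wrist");P=cloud(d)*1000
    s=(P[...,2]>168)&(P[...,2]<176)&(np.hypot(P[...,0]-502,P[...,1]+4)<42)&(d["range_z"]>0)
    n,l,st,c=cv2.connectedComponentsWithStats(s.astype(np.uint8))
    for i in range(1,n):
        if st[i,4]>30:
            k=P[l==i].mean(0);v=k[:2]-[502.1,-3.6];print("stud",st[i,4],k.round(1),"az",np.degrees(np.arctan2(v[1],v[0])).round(1),"r",np.hypot(*v).round(1),"spread",np.ptp(P[l==i],0).round(0))
    return d
E
python3 -c "
from h import *
tool();save(catch(),'w8.png')"
```

```text
t 11.5 tcp [527.2  -9.3 167.9] yaw_y -10.2 z [-0.004 -0.    -1.   ] j6 -0.051 F [-3. -3.  2.] w 0.0012981585320603838
stud 1609 [529.2   5.3 172. ] az 18.1 r 28.6 spread [27. 20.  8.]
```

Request:
move_arm --plan "1.5 0 0 0 0 0 0;1.5 0 0 0 0 0 0;1 0 0 0 0 0 0;1 0 0 0 0 0 0;0 0 0 0 0 0 0;0 0 0 0 0 0 0"

```text
clock: 12.15
eef_pos: [0.5274, -0.0084, 0.1679]
ee_rot: [0.766, 0.643, -0.005, 0.001]
wrist_force: [-7.3, -16.8, 0.6]
gripper_width: 0.003
grip_force: 8.8
```

The force rises to 18 N with hardly any motion, so the catch is against its stop. I'll back off, lift and check.

Request:
move_arm --plan "-10 0 0 0 0 0 0;-15 0 0 0 0 0 0;0 0 -25 0 0 0 0;0 0 -40 0 0 0 0;0 0 -15 0 0 0 0;0 0 0 0 0 0 0"

```text
clock: 12.75
eef_pos: [0.5273, -0.0294, 0.251]
ee_rot: [0.767, 0.641, 0.003, 0.003]
wrist_force: [-0.3, -0.6, 0.5]
gripper_width: 0.005
grip_force: 0.0
```

```bash
python3 -c "
from h import *
tool();d=catch();save(d,'w9.png')
P=cloud(d)*1000;q=P[...,:2]-C;r=np.hypot(q[...,0],q[...,1])
print(np.median(P[(r<14)][:,2]));
wingaz(d,np.eye(3),np.zeros(3))"
```

```text
t 12.75 tcp [527.3 -29.4 251. ] yaw_y -10.2 z [ 0.007 -0.001 -1.   ] j6 -0.09 F [-0.3 -0.6  0.5] w 0.004566458000035323
stud 409 [529.    8.8 171.9] az 24.7 r 29.6 spread [13. 13.  6.]
161.93312192878543
```

View pics/w9.png

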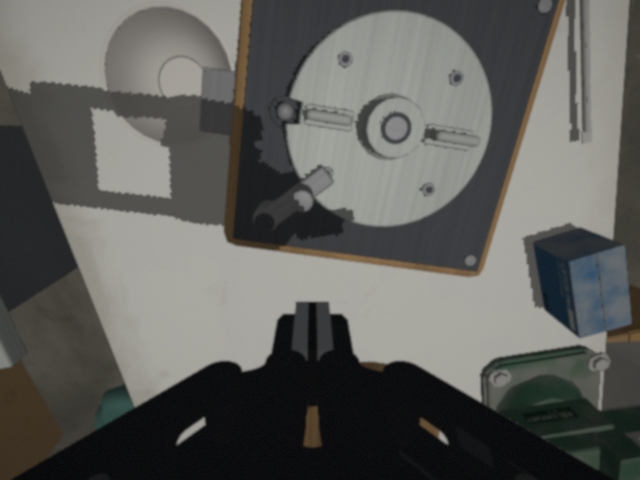

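The pin at (287,110) sits in the notch. The catch, from (265,217) to (325,172), lies over the rim and points at the hub at (395,127), so everything is seated.

```bash
python3 -c "
from cell import arm
print(arm.finish_job())"
```

```text
the job is handed in; nothing more can be done
None
```

I turned the carrier until its notch was over the pin, pressed it fully home (flange top measured at 142 mm), pushed the catch to its stop over the rim, and handed the job in at about 13 s, with no bystander touched.

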